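# Slide the shelf board home into its notches

## Robot

A 6-joint arm with a two-finger parallel gripper is mounted at the origin on the work surface. World frame = base frame: x ahead of the robot, y to its left, z up, the work surface at z = 0. Lengths are in mm, angles in rad, forces in N, time in s.
With the tool pointing down it reaches from about 275 to 1000 mm from the base axis. Payload 8.4 kg.
Tool frame: the origin (TCP) lies midway between the tips of the shut fingers; the grasp point (between the pads) lies 19 mm behind it; z points along the fingers, y is the line along which they close (so a half turn about z gives the same grasp; the last joint's range is limited). The gripper opens to 85 mm and grips with 20 to 120 N. Pads are 22 mm wide; open, the fingers measure 114 mm over their backs; the gripper's body (76 mm by 85 mm) begins 54 mm behind the grasp point. The pads swing forward as they close: fully open they stand 13 mm farther back than shut.
Start: joints at [1.21, 0.353, 1.633, -0, 1.155, -0.002], TCP at [219.468, 585.202, 231.281] pointing down, gripper open.
Joint ranges: [-2.63, 2.63], [-0.92, 2.1], [0.06, 2.66], [-1.3, 4.44], [0, 2.69], [-3.02, 3.02]. Speed limits (rad/s): [2.22, 2.22, 2.79, 3.14, 3.14, 3.14].

## Interface

Orientations are given as [roll, pitch, yaw] about the fixed x, y, z axes, in that order (R = Rz(yaw) Ry(pitch) Rx(roll)).
In Python, from rig import telemetry, optics, r gives the robot as it stands.
- The arm moves only by the tool play_rows, never from a script. Its arguments are lists of equal length, an entry for each row: "dp": the shift along the tool's x, y, z in units of 40 mm (1.0 is 40 mm), a list of three; "rot": the turn, a rotation vector about the tool's x, y, z in units of 6 degrees (1.0 is 6 degrees), a list of three. In form: {"dp": [[tx, ty, tz], ...], "rot": [[ax, ay, az], ...]}. A call has 1 to 5 rows; each row is the pose to reach, as a shift and turn from the pose commanded when the call began, along the tool's axes at that moment; what a row does not reach only later rows make up. A row lasts 1/12 s, in which the tool goes at most 41.7 mm and 7.16 degrees, less where a joint would pass 70% of its speed; a pose out of reach is approached as far as the arm can. A call with a gripper value outside its range is refused whole. "fingers" is the opening, from 0 (shut) to 1 (fully open), set as the call begins (left out, the last holds). The fingers move at their own pace and stop on an object; "grip_force" is the grip in N (left out, the last holds). Time passes only in rows, so rows that repeat a pose let the fingers close. It gives the time, the measured TCP pose, the force, the opening and the grip force at its end, in the units of the state.
- telemetry.sense(): the state, without advancing time (a new reading comes with each control period).
- optics.grab_frame(name): name is "side" or "top" or "wrist"; returns a dict with "color" (480x640x3 uint8, red, green, blue), "mtx" (3x3 intrinsics, pixels), "D" ([k1, k2, p1, p2, k3] as OpenCV has them; the pictures are not rectified), "R" (3x3) and "t" (3): a world point X has camera coordinates R X + t; the wrist camera has in their place "mount" (4x4, takes a point from camera to tool coordinates, whose origin is the TCP and whose axes are the flange's). Camera axes: x right, y down, z forward; pixel columns grow to the right and rows downward; lengths in mm; the calibration is good to about 2 mm. A picture is of the moment at which its call begins: read the wrist's pose just before it. There is no depth.
- r.sign_off(): hands the job in; it is judged then, once.
The state is a dict: "clock": time; "qpos": joint angles; "qvel": joint speeds; "joint_efforts": joint torques, N m; "eef_pos": TCP position; "tcp_rot": TCP orientation; "contact_force": force on the tool from outside, world axes, zero at the start; "wrist_torque": the same for the moment, N m; "opening": opening from 0.0 (shut) to 1.0 (fully open); "grasp_force": force on a finger pad.
Only numpy, scipy, OpenCV 4.12 (cv2) and the standard library are available. Lean on these libraries where they do the work, as an engineer would, in place of code of your own. Each camera call takes 0.05 s, during which the arm holds its last target. There are 200 camera calls.

## Task

A shelf board with a jar standing on it lies loose on the two rails of a small open-topped cabinet carcass. With the fingertips, push the board along its rails towards the carcass's back panel until you feel it drop into the locating notches, and leave it there level and fully seated, the jar still standing on it. Do not lift the board, do not touch the jar and leave the other things on the bench where they are.

Things in the scene. Friction and masses are not known exactly. Their poses are not given: they have to be found in the camera images.
- carcass: Fixed carcass of pale wood, open at top and front. Origin on the bench under its middle; x points along the rails from the open front (x = -185 mm) to the back panel (inner face x = +151 mm), z up. Base 12 mm thick; two side cheeks 15 mm thick, inner faces at y = +-78 mm; cheeks and back panel are 85 mm high.
- front (a point): Middle of the carcass's open front end, level with the rail tops, 45 mm above the bench. A rail 18 mm wide runs inside each cheek, empty between them. Each rail has two notches, 22 mm long, 8 mm deep, 120 mm apart, alike on both rails; how far along the carcass they lie differs from start to start and is not given.
- board_end (a point): Centre of the board's end face towards the open front, 150 mm wide, 18 mm tall: the face to push. x along the board away from it, z up. 66 mm above the bench on the rails, 58 mm once the board has dropped 8 mm. It has 45 to 90 mm to go; sliding takes about 1 to 6 N. Pushed at up to 50 mm/s it surely drops in. In the notches (3 mm play) the board stops dead.
- board: Loose pale shelf board 165 mm long (x, along the rails), 150 wide, 18 thick, 0.24 to 0.48 kg, 3 mm play to each cheek; top 75 mm above the bench at first. Beneath it two cross battens, 16 mm long in x, 12 mm tall, at x = +-60 mm, ride on the rails. Origin midway between the battens at their undersides; axes as point board_end.
- jar: Small glass jar with a steel cap, 44 mm across and 50 mm tall, standing on the board near its middle or towards the back panel; its centre is at least 95 mm from the board's pushed end face. Origin at the centre of its underside. Not to be touched.
- glue: Bystander: white glue bottle, 54 mm across and 150 mm tall, standing beside the carcass; origin at the centre of its underside.
- offcut: Bystander: dark wooden offcut block 90 x 45 x 30 mm lying beside the carcass; origin at the centre of its underside.
- hammer: Bystander: hammer lying on the bench.
- driver: Bystander: screwdriver lying on the bench.
- mug: Bystander: mug 80 mm across and 90 mm tall; origin at the centre of its underside.
- tape: Bystander: tape measure 70 x 36 x 65 mm standing on the bench; origin at the centre of its underside.
Not all that is in view belongs to the job. Leave any pink or yellow look-alike of the board alone.

How it is judged:
By the outcome, as a careful person would: the job done as asked, in the order asked, and still so for the second after the job is handed in, with the robot touching nothing.
It also fails if it takes over 35 s, if anything falls off the work surface, if the arm or the gripper's body presses on something with over 40 N, if the wrist force passes 120 N, or if a joint passes its speed limit or range.

## Working session

There is one attempt and no reset: what is moved stays moved. The work goes in short steps, Python scripts to look and compute and a tool call to move; the robot and the scene stay as the last step left them, time stands still between calls to the robot, and variables do not carry over. Pictures are saved under pics/ and viewed, at most 10 in all, crops included, and the job is handed in when it is done.

Besides the shell and the picture viewer there is one more tool, called after "Emit:" by a JSON object that holds its "method" and its "body", one argument or row to a line. play_rows: Moves the arm, as the interface text tells. Its arguments: {"type":"object","properties":{"dp":{"type":"array"},"rot":{"type":"array"},"fingers":{"type":"number"},"grip_force":{"type":"number"}},"required":["dp","rot"]}

```bash
mkdir -p pics; cat > h.py <<'E'
import numpy as np, cv2
from rig import telemetry, optics, r
def grab(n,fn):
    f=optics.grab_frame(n); cv2.imwrite(fn,f['color'][:,:,::-1]); np.savez('last_'+n,**{k:np.array(v) for k,v in f.items()}); return f
def ray(f,uv):
    p=cv2.undistortPoints(np.array(uv,float).reshape(-1,1,2),f['mtx'],f['D']).reshape(-1,2)
    d=np.c_[p,np.ones(len(p))]@np.array(f['R']); c=-np.array(f['R']).T@np.array(f['t']); return c,d
def onz(f,uv,z):
    c,d=ray(f,uv); return c+d*((z-c[2])/d[:,2])[:,None]
def proj(f,X):
    return cv2.projectPoints(np.array(X,float).reshape(-1,1,3),cv2.Rodrigues(np.array(f['R']))[0],np.array(f['t'],float),f['mtx'],f['D'])[0].reshape(-1,2)
def load(n): return dict(np.load('last_'+n+'.npz'))
E
python3 - <<'E'
from h import *
print(telemetry.sense())
for n in('top','side'):
    f=grab(n,f'pics/{n}0.png'); print(n,-np.array(f['R']).T@f['t'])
E
```

```text
{'clock': 0.0, 'qpos': array([ 1.20960418e+00,  3.53662262e-01,  1.63412224e+00,  1.89989809e-05,
        1.15520315e+00, -2.39346817e-03]), 'qvel': array([ 6.70307132e-04,  1.57389725e-03, -6.47736922e-04, -6.33374344e-04,
        5.82764882e-05, -1.38955050e-03]), 'joint_efforts': array([-8.33275881e-04, -6.05247545e+01, -3.42065299e+01, -1.24833496e-04,
        9.49390931e-03,  7.51240009e-06]), 'eef_pos': array([219.29267718, 584.76245289, 230.55795743]), 'tcp_rot': array([-3.14019771e+00, -2.07098333e-05,  2.78278627e+00]), 'contact_force': array([-0.29112123,  0.41156678,  0.33078032]), 'wrist_torque': array([-0.01070091, -0.01143552,  0.00676482]), 'grasp_force': 0.0, 'opening': 0.9970001518541804}
top [ 315.23498687   34.90118539 1118.9984917 ]
side [-213.46883523 -698.28801556 1222.97844477]
```

View pics/top0.png

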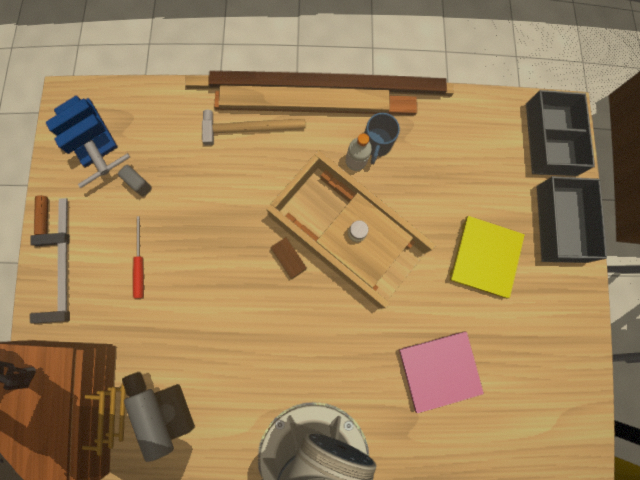

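View pics/side0.png

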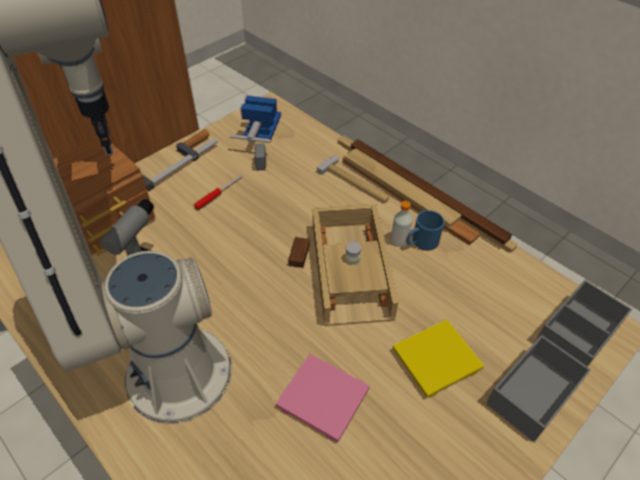

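The top view shows the carcass with its back panel at upper left (318,158)-(270,212) and its open front at lower right (430,248)-(383,303). The jar is at (359,230). Things that could pass for the board are the pale board in the carcass (365,240), the pink plate (442,372) and the yellow plate (488,257). I choose the pale one in the carcass and check it in a crop.

```bash
python3 - <<'E'
from h import *
f=load('top'); im=f['color'][:,:,::-1][145:315,255:445]
cv2.imwrite('pics/crop1.png',cv2.resize(im,None,fx=3.5,fy=3.5,interpolation=cv2.INTER_CUBIC)[:600])
for n,uv,z in [('cheek front R',(430,248),85),('cheek front L',(383,305),85),('back1',(318,156),85),('back2',(268,211),85),('jar',(359,230),125)]:
    print(n,onz(f,[uv],z).round())
E
```

```text
cheek front R [[ 485. -255.   85.]]
cheek front L [[ 355. -146.   85.]]
back1 [[697.   4.  85.]]
back2 [[562. 115.  85.]]
jar [[515. -87. 125.]]
```

View pics/crop1.png

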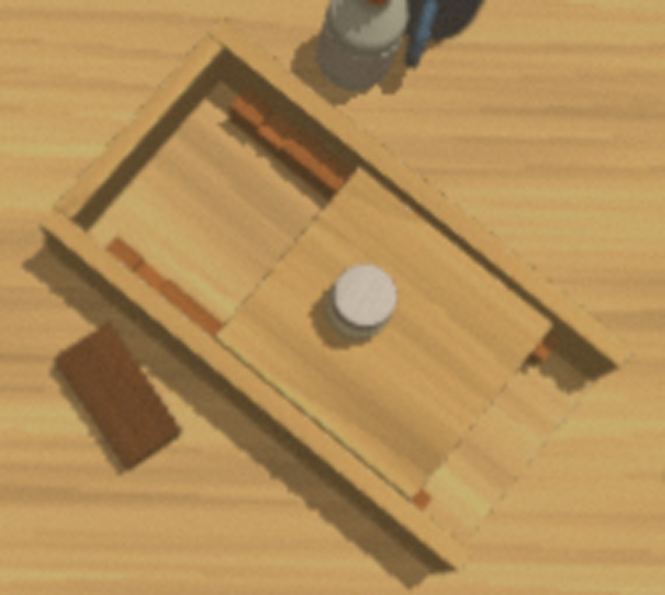

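The crop confirms the pale board, with its front end face top edge running from (550,325) to (415,497) in the crop, and the jar at (363,300). A step that looks like the far notch shows on the rails near (265,135) and (150,268).

```bash
python3 - <<'E'
from h import *
f=load('top'); w=lambda p,z: onz(f,np.array(p)/3.5+[255,145],z)[:,:2]
C=w([(630,358),(455,570),(215,32),(42,222)],85)  # front-right, front-left, back-right..., outer corners
d1=C[2]-C[0]; d2=C[3]-C[1]; d=d1/np.linalg.norm(d1)+d2/np.linalg.norm(d2); d/=np.linalg.norm(d)
yaw=np.arctan2(d[1],d[0]); print('C',C.round(),'len',np.linalg.norm(d1),np.linalg.norm(d2),'wid',np.linalg.norm(C[0]-C[1]),'yaw',yaw,np.degrees(yaw))
e=np.array([-d[1],d[0]])
front=(C[0]+C[1])/2; O=front+185*d; print('front',front,'O',O)
def loc(p,z): q=w(p,z)-O; return np.c_[q@d,q@e].round(1)
print('board front',loc([(550,325),(415,497)],75),'back',loc([(358,170),(220,338)],75))
print('jar',loc([(363,297)],125))
print('notch',loc([(262,130),(288,150),(140,258),(165,285)],45))
s=telemetry.sense(); from scipy.spatial.transform import Rotation as R
print(R.from_euler('xyz',s['tcp_rot']).as_matrix().round(3))
bf=w([(550,325),(415,497)],75).mean(0); print('face mid',bf, 'pre',bf-35*d)
a=cv2.resize(f['color'][:,:,::-1][160:250,270:360],None,fx=6.5,fy=6.5,interpolation=cv2.INTER_CUBIC); cv2.imwrite('pics/crop2.png',a)
E
```

```text
C [[ 487. -267.]
 [ 348. -151.]
 [ 701.    7.]
 [ 568.  118.]] len 347.75820287568996 346.8044416150527 wid 180.5938805866929 yaw 0.8958670699470579 51.32940211271773
front [ 417.7215076 -208.6791256] O [533.31729341 -64.24016167]
board front [[-133.8  -76.5]
 [-135.2   68.9]] back [[ 28.8 -76.6]
 [ 27.   69.5]]
jar [[-28.9   0.1]]
notch [[ 99.5 -65. ]
 [ 76.9 -65.5]
 [105.6  57.3]
 [ 80.8  60.7]]
[[-0.936  0.351 -0.   ]
 [ 0.351  0.936 -0.001]
 [ 0.    -0.001 -1.   ]]
face mid [ 452.25215101 -171.63616254] pre [ 430.38267801 -198.96245301]
```

View pics/crop2.png

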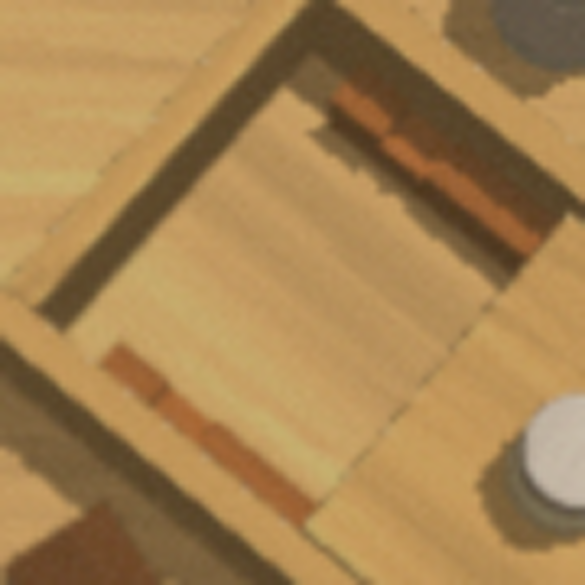

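Both rails show a notch, at about (180,412) and (408,157) in this crop. That puts the far notch centre at carcass x ≈ 90 and the expected travel at about 83 mm. Next I move above the front opening with tool x along the push direction (yaw 0.896).

```bash
cat >> h.py <<'E'
from scipy.spatial.transform import Rotation as Ro
def to(P,yaw):
    s=telemetry.sense(); A=Ro.from_euler('xyz',s['tcp_rot']); B=Ro.from_euler('xyz',[np.pi,0,yaw])
    print('t',s['clock'],'pos',s['eef_pos'].round(1),'dp',(A.inv().apply(np.array(P)-s['eef_pos'])/40).round(2),'rot',(np.degrees((A.inv()*B).as_rotvec())/6).round(2),'F',s['contact_force'].round(1))
E
python3 -c "
from h import *
to([428,-202,180],.896)"
```

```text
t 0.1 pos [219.3 584.8 230.7] dp [-11.79 -16.58   1.29] rot [-1.000e-02  1.000e-02  1.802e+01] F [ 0.2  0.5 -0.6]
```

Emit:
{"method": "play_rows", "body": {
  "dp": [
    [-0.6,-0.83,0],
    [-1.2,-1.66,0],
    [-1.8,-2.5,0],
    [-2.4,-3.3,0],
    [-3.0,-4.15,0]
  ],
  "rot": [
    [0,0,0.9],
    [0,0,1.8],
    [0,0,2.7],
    [0,0,3.6],
    [0,0,4.5]
  ],
  "fingers": 0.6
}}

```text
clock: 0.52
eef_pos: [273.5, 385.8, 230.9]
tcp_rot: [-3.141, 0.0, 2.308]
contact_force: [0.9, -0.3, 0.2]
opening: 0.598
grasp_force: 0.0
```

```bash
python3 -c "
from h import *
to([428,-202,180],.896)"
```

```text
t 0.5167 pos [273.5 385.8 230.9] dp [-13.48  -7.01   1.28] rot [-0.    0.   13.48] F [ 0.9 -0.3  0.2]
```

Emit:
{"method": "play_rows", "body": {
  "dp": [
    [-0.9,-0.47,0],
    [-1.8,-0.93,0],
    [-2.7,-1.4,0],
    [-3.6,-1.87,0],
    [-4.5,-2.33,0]
  ],
  "rot": [
    [0,0,0.9],
    [0,0,1.8],
    [0,0,2.7],
    [0,0,3.6],
    [0,0,4.5]
  ]
}}

```text
clock: 0.93
eef_pos: [325.9, 190.0, 231.2]
tcp_rot: [3.142, 0.0, 1.836]
contact_force: [2.1, -0.1, -0.0]
opening: 0.599
grasp_force: 0.0
```

```bash
python3 -c "
from h import *
to([428,-202,180],.896)"
```

```text
t 0.9333 pos [325.9 190.  231.2] dp [-10.13  -0.11   1.28] rot [0.   0.   8.98] F [ 2.1 -0.1 -0. ]
```

Emit:
{"method": "play_rows", "body": {
  "dp": [
    [-1.0,0,0],
    [-2.0,0,0],
    [-3.0,0,0],
    [-4.0,0,0],
    [-5.0,0,0]
  ],
  "rot": [
    [0,0,0.9],
    [0,0,1.8],
    [0,0,2.7],
    [0,0,3.6],
    [0,0,4.5]
  ]
}}

```text
clock: 1.35
eef_pos: [379.4, -2.9, 231.4]
tcp_rot: [3.141, -0.0, 1.364]
contact_force: [-0.1, 0.7, -0.7]
opening: 0.599
grasp_force: 0.0
```

```bash
python3 -c "
from h import *
to([428,-202,180],.896)"
```

```text
t 1.35 pos [379.4  -2.9 231.4] dp [-4.62  2.21  1.29] rot [ 0.   -0.    4.47] F [-0.1  0.7 -0.7]
```

Emit:
{"method": "play_rows", "body": {
  "dp": [
    [-0.9,0.44,0.1],
    [-1.8,0.88,0.2],
    [-2.8,1.3,0.4],
    [-3.7,1.77,0.8],
    [-4.62,2.21,1.3]
  ],
  "rot": [
    [0,0,0.9],
    [0,0,1.8],
    [0,0,2.7],
    [0,0,3.6],
    [0,0,4.47]
  ]
}}

```text
clock: 1.77
eef_pos: [427.9, -195.2, 183.0]
tcp_rot: [3.139, -0.001, 0.895]
contact_force: [0.9, 0.8, -0.8]
opening: 0.598
grasp_force: 0.0
```

Emit:
{"method": "play_rows", "body": {
  "dp": [
    [0,0,0],
    [0,0,0]
  ],
  "rot": [
    [0,0,0],
    [0,0,0]
  ]
}}

```text
clock: 1.93
eef_pos: [426.5, -193.8, 181.4]
tcp_rot: [-3.139, 0.001, 0.898]
contact_force: [0.2, 0.8, 0.1]
opening: 0.599
grasp_force: 0.0
```

```bash
python3 - <<'E'
from h import *
to([428,-202,60],.896)
s=telemetry.sense(); f=grab('wrist','pics/wrist1.png')
# wrist: build R,t
A=Ro.from_euler('xyz',s['tcp_rot']).as_matrix(); M=np.array(f['mount']); Rc=A@M[:3,:3]; c=A@M[:3,3]+s['eef_pos']
print(M.round(2)); np.savez('wpose',R=Rc.T,t=-Rc.T@c)
grab('top','pics/top1.png')
E
```

```text
t 1.9333 pos [ 426.5 -193.8  181.4] dp [-0.13  0.17  3.03] rot [-0.03  0.01  0.02] F [0.2 0.8 0.1]
[[  -0.     -0.95   -0.3    76.54]
 [   1.     -0.      0.      0.63]
 [  -0.     -0.3     0.95 -142.74]
 [   0.      0.      0.      1.  ]]
```

View pics/wrist1.png

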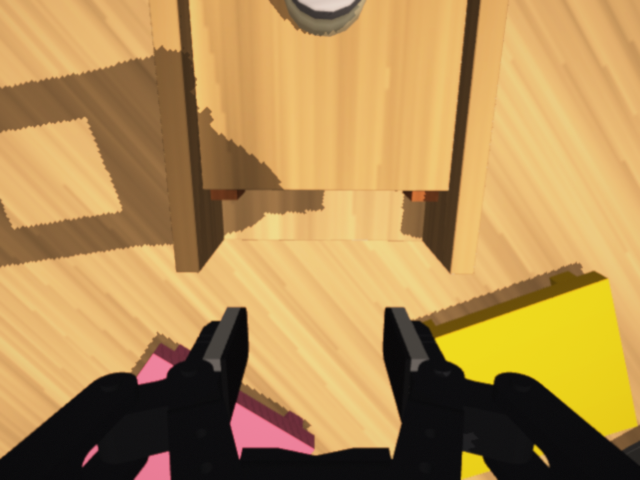

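The wrist view shows the board's end-face top edge from (203,190) to (449,190), the cheek front tops at (175..201,271) and (450..475,271), and the jar at (325,10). The fingers come down outside, clear of everything.

```bash
python3 - <<'E'
from h import *
f=load('wrist'); f.update(dict(np.load('wpose.npz')))
E=onz(f,[(203,190),(449,190)],75); C=onz(f,[(175,271),(475,271)],85)
C2=onz(f,[(152,0),(511,0)],85); print('cheek far',C2.round(1))
v1=(C2-C).mean(0); print('dir',np.degrees(np.arctan2(v1[1],v1[0])))
print(E.round(1),C.round(1)); v=E[0]-E[1]; print('w',np.linalg.norm(v),'normal deg',np.degrees(np.arctan2(v[1],v[0]))-90)
yaw=.896; d=np.array([np.cos(yaw),np.sin(yaw)])
m=E.mean(0)[:2]; mc=C.mean(0)[:2]; print('face',m,'front',mc,'gap',(m-mc)@d, 'lat',(m-mc)@[-d[1],d[0]])
to([*(m-40*d),60],yaw)
E
```

```text
cheek far [[ 444.8  -36.8   85. ]
 [ 589.3 -152.1   85. ]]
dir 50.55567950662085
[[ 394.5 -124.9   75. ]
 [ 511.8 -218.4   75. ]] [[ 349.2 -151.5   85. ]
 [ 495.3 -267.8   85. ]]
w 149.9818306068547 normal deg 51.465627370447066
face [ 453.18252614 -171.65438793] front [ 422.282062   -209.63972881] gap 48.96495690030863 lat -0.3972424156605253
t 2.0333 pos [ 426.8 -192.   182.6] dp [-0.19  0.2   3.07] rot [-0.01  0.    0.05] F [0.3 0.1 0.6]
```

Emit:
{"method": "play_rows", "body": {
  "dp": [
    [-0.2,0.2,0.6],
    [-0.2,0.2,1.3],
    [-0.2,0.2,2.0],
    [-0.2,0.2,2.7],
    [-0.2,0.2,3.3]
  ],
  "rot": [
    [0,0,0],
    [0,0,0],
    [0,0,0],
    [0,0,0],
    [0,0,0]
  ]
}}

```text
clock: 2.45
eef_pos: [428.6, -202.3, 50.3]
tcp_rot: [3.141, -0.0, 0.904]
contact_force: [-0.4, -0.4, 0.2]
opening: 0.597
grasp_force: 0.0
```

Emit:
{"method": "play_rows", "body": {
  "dp": [
    [0,0,0],
    [0,0,0]
  ],
  "rot": [
    [0,0,0],
    [0,0,0]
  ]
}}

```text
clock: 2.62
eef_pos: [428.1, -202.4, 50.9]
tcp_rot: [-3.14, 0.0, 0.903]
contact_force: [0.8, -0.5, 0.2]
opening: 0.601
grasp_force: 0.0
```

```bash
python3 - <<'E'
from h import *
d=np.array([np.cos(.896),np.sin(.896)])
to([*(np.array([453.2,-171.7])-11*d),50],.896)
E
```

```text
t 2.6167 pos [ 428.1 -202.4   50.9] dp [0.72 0.02 0.02] rot [-0.02  0.    0.07] F [ 0.8 -0.5  0.2]
```

Emit:
{"method": "play_rows", "body": {
  "dp": [
    [0.12,0,0],
    [0.24,0,0],
    [0.36,0,0],
    [0.48,0,0],
    [0.58,0,0]
  ],
  "rot": [
    [0,0,0.07],
    [0,0,0.07],
    [0,0,0.07],
    [0,0,0.07],
    [0,0,0.07]
  ]
}}

```text
clock: 3.03
eef_pos: [443.9, -185.2, 51.6]
tcp_rot: [3.14, -0.0, 0.894]
contact_force: [0.6, -0.2, -0.3]
opening: 0.599
grasp_force: 0.0
```

Emit:
{"method": "play_rows", "body": {
  "dp": [
    [0.06,0,0],
    [0.12,0,0],
    [0.18,0,0],
    [0.24,0,0],
    [0.3,0,0]
  ],
  "rot": [
    [0,0,0],
    [0,0,0],
    [0,0,0],
    [0,0,0],
    [0,0,0]
  ]
}}

```text
clock: 3.45
eef_pos: [450.1, -176.6, 50.9]
tcp_rot: [-3.141, 0.001, 0.894]
contact_force: [-4.3, -5.5, 4.3]
opening: 0.595
grasp_force: 3.2
```

Emit:
{"method": "play_rows", "body": {
  "dp": [
    [0.08,0,0],
    [0.16,0,0],
    [0.24,0,0],
    [0.32,0,0],
    [0.4,0,0]
  ],
  "rot": [
    [0,0,0],
    [0,0,0],
    [0,0,0],
    [0,0,0],
    [0,0,0]
  ]
}}

```text
clock: 3.87
eef_pos: [460.0, -164.2, 50.9]
tcp_rot: [-3.141, 0.001, 0.894]
contact_force: [-4.0, -6.1, 5.0]
opening: 0.599
grasp_force: 3.3
```

Emit:
{"method": "play_rows", "body": {
  "dp": [
    [0.08,0,0],
    [0.16,0,0],
    [0.24,0,0],
    [0.32,0,0],
    [0.4,0,0]
  ],
  "rot": [
    [0,0,0],
    [0,0,0],
    [0,0,0],
    [0,0,0],
    [0,0,0]
  ]
}}

```text
clock: 4.28
eef_pos: [470.0, -151.7, 50.9]
tcp_rot: [-3.141, 0.001, 0.894]
contact_force: [-3.7, -5.0, 4.7]
opening: 0.602
grasp_force: 3.4
```

```bash
python3 - <<'E'
from h import *
s=telemetry.sense(); print(s['eef_pos'],s['contact_force'])
f=grab('wrist','pics/wrist2.png')
A=Ro.from_euler('xyz',s['tcp_rot']).as_matrix(); M=np.array(f['mount']); Rc=A@M[:3,:3]; c=A@M[:3,3]+s['eef_pos']
np.savez('wpose',R=Rc.T,t=-Rc.T@c)
E
```

```text
[ 469.95413253 -151.73225666   50.85309001] [-3.66844074 -4.99820088  4.66629784]
```

View pics/wrist2.png

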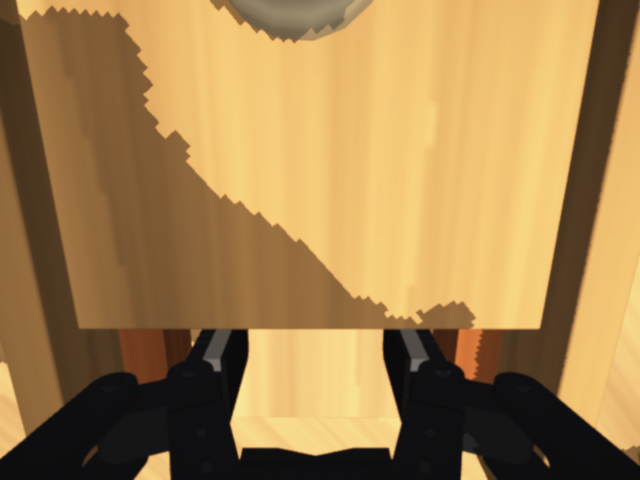

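Both fingertips sit square on the end face (top edge along row 328, from 80 to 540), clear of the cheeks and rails, and the jar is standing at (300,10). I keep pushing.

Emit:
{"method": "play_rows", "body": {
  "dp": [
    [0.08,0,0],
    [0.16,0,0],
    [0.24,0,0],
    [0.32,0,0],
    [0.4,0,0]
  ],
  "rot": [
    [0,0,0],
    [0,0,0],
    [0,0,0],
    [0,0,0],
    [0,0,0]
  ]
}}

```text
clock: 4.75
eef_pos: [480.0, -139.2, 50.8]
tcp_rot: [-3.141, 0.001, 0.894]
contact_force: [-4.3, -4.8, 4.8]
opening: 0.603
grasp_force: 3.4
```

Emit:
{"method": "play_rows", "body": {
  "dp": [
    [0.08,0,0],
    [0.16,0,0],
    [0.24,0,0],
    [0.32,0,0]
  ],
  "rot": [
    [0,0,0],
    [0,0,0],
    [0,0,0],
    [0,0,0]
  ]
}}

```text
clock: 5.08
eef_pos: [487.9, -129.3, 50.8]
tcp_rot: [-3.141, 0.001, 0.894]
contact_force: [-4.6, -5.9, 4.8]
opening: 0.599
grasp_force: 3.5
```

Emit:
{"method": "play_rows", "body": {
  "dp": [
    [0.07,0,0],
    [0.14,0,0]
  ],
  "rot": [
    [0,0,0],
    [0,0,0]
  ]
}}

```text
clock: 5.25
eef_pos: [491.4, -124.9, 50.8]
tcp_rot: [-3.141, 0.001, 0.894]
contact_force: [-4.8, -5.4, 5.4]
opening: 0.597
grasp_force: 3.5
```

Emit:
{"method": "play_rows", "body": {
  "dp": [
    [0.07,0,0],
    [0.14,0,0]
  ],
  "rot": [
    [0,0,0],
    [0,0,0]
  ]
}}

```text
clock: 5.42
eef_pos: [494.9, -120.6, 50.8]
tcp_rot: [-3.141, 0.001, 0.894]
contact_force: [-4.2, -4.8, 5.0]
opening: 0.6
grasp_force: 3.5
```

Emit:
{"method": "play_rows", "body": {
  "dp": [
    [0.05,0,0],
    [0.1,0,0]
  ],
  "rot": [
    [0,0,0],
    [0,0,0]
  ]
}}

```text
clock: 5.58
eef_pos: [497.4, -117.4, 50.8]
tcp_rot: [-3.141, 0.001, 0.894]
contact_force: [-3.7, -4.1, 4.2]
opening: 0.602
grasp_force: 3.0
```

Emit:
{"method": "play_rows", "body": {
  "dp": [
    [0.05,0,0],
    [0.1,0,0]
  ],
  "rot": [
    [0,0,0],
    [0,0,0]
  ]
}}

```text
clock: 5.75
eef_pos: [500.1, -114.1, 50.7]
tcp_rot: [-3.141, 0.001, 0.894]
contact_force: [-3.7, -4.5, 2.4]
opening: 0.599
grasp_force: 2.8
```

Emit:
{"method": "play_rows", "body": {
  "dp": [
    [0.05,0,0],
    [0.1,0,0]
  ],
  "rot": [
    [0,0,0],
    [0,0,0]
  ]
}}

```text
clock: 5.92
eef_pos: [502.1, -111.3, 50.6]
tcp_rot: [-3.14, 0.002, 0.894]
contact_force: [-10.6, -20.2, 9.1]
opening: 0.599
grasp_force: 11.3
```

The force jumped to about 24 N, so the board has stopped. I back off and look.

Emit:
{"method": "play_rows", "body": {
  "dp": [
    [-0.1,0,0],
    [-0.3,0,0],
    [-0.6,0,0],
    [-0.9,0,0],
    [-1.2,0,0]
  ],
  "rot": [
    [0,0,0],
    [0,0,0],
    [0,0,0],
    [0,0,0],
    [0,0,0]
  ]
}}

```text
clock: 6.33
eef_pos: [472.1, -149.0, 50.7]
tcp_rot: [-3.141, 0.0, 0.894]
contact_force: [0.2, 0.1, -0.5]
opening: 0.602
grasp_force: 0.0
```

Emit:
{"method": "play_rows", "body": {
  "dp": [
    [0,0,-0.6],
    [0,0,-1.3],
    [0,0,-2.0],
    [0,0,-2.7],
    [0,0,-2.7]
  ],
  "rot": [
    [0,0,0],
    [0,0,0],
    [0,0,0],
    [0,0,0],
    [0,0,0]
  ]
}}

```text
clock: 6.75
eef_pos: [475.2, -149.9, 163.6]
tcp_rot: [3.135, -0.003, 0.893]
contact_force: [0.9, -1.3, 0.2]
opening: 0.604
grasp_force: 0.0
```

```bash
python3 - <<'E'
from h import *
import time
s=telemetry.sense(); print(s['eef_pos'],s['contact_force'])
f=grab('wrist','pics/wrist3.png')
A=Ro.from_euler('xyz',s['tcp_rot']).as_matrix(); M=np.array(f['mount']); Rc=A@M[:3,:3]; c=A@M[:3,3]+s['eef_pos']
np.savez('wpose',R=Rc.T,t=-Rc.T@c)
s=grab('side','pics/side3.png')
cv2.imwrite('pics/side3c.png',cv2.resize(s['color'][190:340,290:420,::-1],None,fx=4,fy=4,interpolation=cv2.INTER_CUBIC))
E
```

```text
[ 475.19023957 -149.91846698  163.59460695] [ 0.91575795 -1.32439382  0.24694501]
```

View pics/wrist3.png

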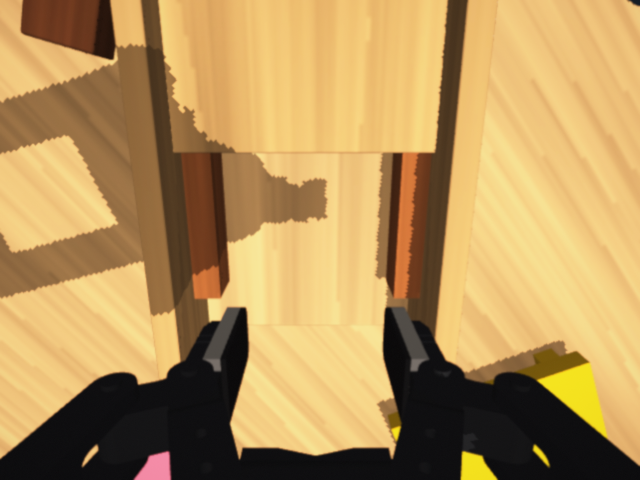

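View pics/side3c.png

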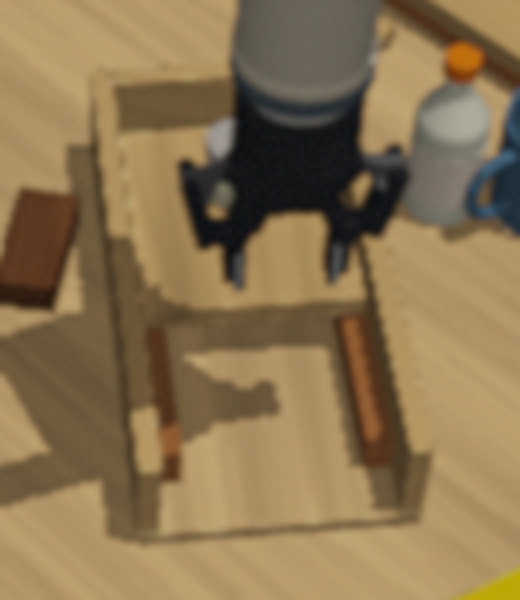

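The wrist view shows the board's front top edge at row 152, from 173 to 436, with clear rails before it. The side view shows the jar upright behind the gripper. I measure the height from the edge width and retreat for a clear view.

Emit:
{"method": "play_rows", "body": {
  "dp": [
    [-0.6,0,-0.6],
    [-1.2,0,-1.2],
    [-1.9,0,-1.8],
    [-2.5,0,-2.4],
    [-3.2,0,-3.0]
  ],
  "rot": [
    [0,0,0],
    [0,0,0],
    [0,0,0],
    [0,0,0],
    [0,0,0]
  ]
}}

```text
clock: 7.27
eef_pos: [391.1, -248.3, 278.2]
tcp_rot: [-3.139, 0.0, 0.894]
contact_force: [1.0, -1.1, -0.6]
opening: 0.597
grasp_force: 0.0
```

Emit:
{"method": "play_rows", "body": {
  "dp": [
    [0,0,0],
    [0,0,0],
    [0,0,0]
  ],
  "rot": [
    [0,0,0],
    [0,0,0],
    [0,0,0]
  ]
}}

```text
clock: 7.52
eef_pos: [392.0, -247.6, 277.2]
tcp_rot: [-3.139, -0.0, 0.893]
contact_force: [0.1, -0.1, -0.6]
opening: 0.6
grasp_force: 0.0
```

```bash
python3 - <<'E'
from h import *
f=load('wrist'); f.update(dict(np.load('wpose.npz')))
for z in (75,67):
    E=onz(f,[(173,152),(436,152)],z); print(z,np.linalg.norm(E[0]-E[1]),E.mean(0).round(1))
s=telemetry.sense(); print(s['eef_pos'],s['contact_force'])
g=grab('top','pics/top4.png'); h=grab('side','pics/side4.png')
a=cv2.resize(g['color'][145:315,255:445,::-1],(400,358),interpolation=cv2.INTER_CUBIC)
b=cv2.resize(h['color'][195:330,300:410,::-1],(400,491),interpolation=cv2.INTER_CUBIC)
o=np.zeros((491,800,3),np.uint8); o[:358,:400]=a; o[:,400:]=b; cv2.imwrite('pics/chk4.png',o)
E
```

```text
75 144.96772117173572 [ 508.5 -101.8   75. ]
67 149.97660388561434 [ 508.  -102.2   67. ]
[ 392.04080052 -247.61282712  277.20014428] [ 0.07173096 -0.13997798 -0.61323324]
```

View pics/chk4.png

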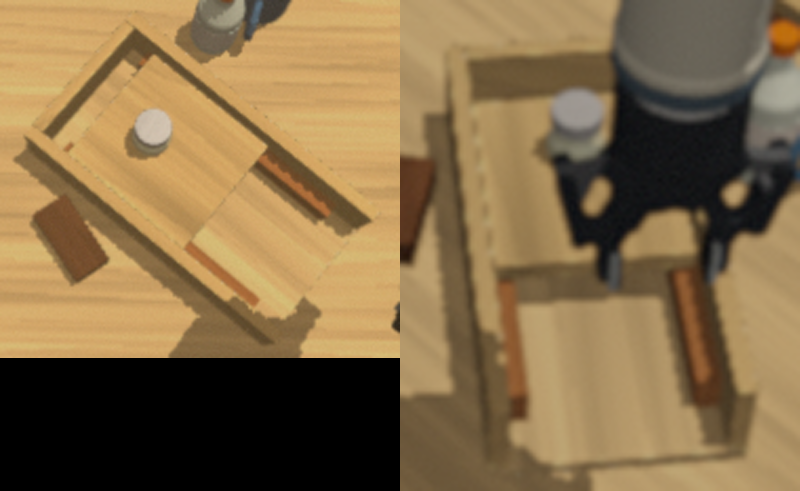

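The front edge measures 150.0 mm wide at z = 67, so that end has dropped 8 mm. The jar stands at (153,130) in the left panel. The last look is at the back edge, to check the board is level.

```bash
python3 - <<'E'
from h import *
s=telemetry.sense(); f=grab('wrist','pics/wrist5.png')
A=Ro.from_euler('xyz',s['tcp_rot']).as_matrix(); M=np.array(f['mount']); Rc=A@M[:3,:3]; c=A@M[:3,3]+s['eef_pos']
f['R']=Rc.T; f['t']=-Rc.T@c; np.savez('wpose',R=f['R'],t=f['t'])
d=np.array([np.cos(.896),np.sin(.896)]);e=np.array([-d[1],d[0]]);m=np.array([508,-102.2])
for z in(67,75): print(z,proj(f,[[*(m+165*d+k*75*e),z] for k in(1,-1)]).round(1),proj(f,[[*(m+k*75*e),67] for k in(1,-1)]).round(1))
p=proj(f,[[*(m+165*d+k*75*e),67] for k in(1,-1)]); cx,cy=p.mean(0); y0=int(max(0,cy-60)); x0=int(max(0,cx-130)); print(x0,y0)
cv2.imwrite('pics/crop5.png',cv2.resize(f['color'][y0:y0+180,x0:x0+260,::-1],None,fx=3,fy=3,interpolation=cv2.INTER_CUBIC))
E
```

```text
67 [[ 194.4 -335.6]
 [ 432.4 -336.7]] [[213.1 -35.9]
 [415.1 -36.5]]
75 [[ 190.8 -349.1]
 [ 435.8 -350.3]] [[213.1 -35.9]
 [415.1 -36.5]]
183 0
```

View pics/crop5.png

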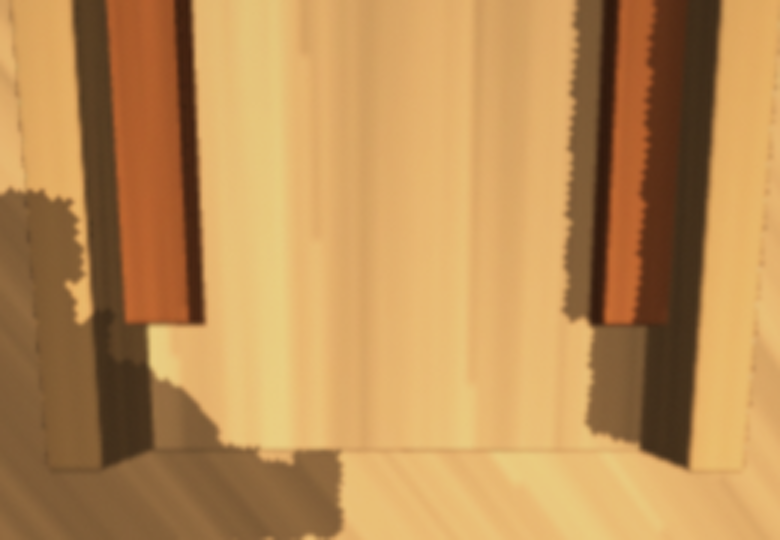

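The crop shows only the empty front rails and no board, so it doesn't settle the level. My picture views are used up, so I check numerically with the side camera: where the back edge should project if seated, against the image gradient.

```bash
python3 - <<'E'
from h import *
d=np.array([np.cos(.896),np.sin(.896)]);e=np.array([-d[1],d[0]]);m=np.array([508,-102.2])
for n in('side','top'):
  f=load(n); g=cv2.cvtColor(f['color'],cv2.COLOR_RGB2GRAY).astype(float)
  for name,off in(('front',0),('back',165)):
    # intensity averaged along edge line, shifted along d about the edge, at z=67
    ks=np.linspace(20,65,24) if n=='side' else np.r_[np.linspace(-60,-30,12),np.linspace(30,60,12)]
    S=np.arange(-20,21,2); prof=[]
    for sh in S:
        p=proj(f,[[*(m+(off+sh)*d+k*e),67] for k in ks]).astype(np.float32)
        prof.append(cv2.remap(g,p[:,0].copy(),p[:,1].copy(),cv2.INTER_LINEAR).mean())
    a,b=[proj(f,[[*(m+off*d+40*e),z]])[0] for z in(67,75)]; c=proj(f,[[*(m+(off+10)*d+40*e),67]])[0]
    print(n,name,'8mm z->px',(b-a).round(1),'10mm x->px',(c-a).round(1)); print(dict(zip(S.tolist(),np.round(prof).astype(int).tolist())))
E
```

```text
side front 8mm z->px [ 0.1 -1.9] 10mm x->px [-0.5 -2.9]
{-20: 94, -18: 94, -16: 93, -14: 91, -12: 89, -10: 86, -8: 84, -6: 83, -4: 85, -2: 94, 0: 106, 2: 121, 4: 130, 6: 135, 8: 136, 10: 136, 12: 136, 14: 135, 16: 135, 18: 135, 20: 135}
side back 8mm z->px [ 0.1 -1.9] 10mm x->px [-0.4 -2.5]
{-20: 147, -18: 147, -16: 147, -14: 147, -12: 147, -10: 148, -8: 148, -6: 148, -4: 146, -2: 141, 0: 132, 2: 118, 4: 105, 6: 94, 8: 87, 10: 86, 12: 86, 14: 87, 16: 88, 18: 88, 20: 88}
top front 8mm z->px [ 0.4 -0.5] 10mm x->px [-3.4 -2.8]
{-20: 150, -18: 150, -16: 149, -14: 149, -12: 149, -10: 150, -8: 150, -6: 150, -4: 149, -2: 147, 0: 148, 2: 156, 4: 158, 6: 159, 8: 159, 10: 159, 12: 159, 14: 159, 16: 159, 18: 159, 20: 159}
top back 8mm z->px [-0.  -0.8] 10mm x->px [-3.3 -2.7]
{-20: 167, -18: 167, -16: 167, -14: 167, -12: 167, -10: 167, -8: 167, -6: 167, -4: 167, -2: 165, 0: 157, 2: 156, 4: 161, 6: 163, 8: 164, 10: 164, 12: 163, 14: 163, 16: 163, 18: 162, 20: 152}
```

In the side view the front and back edges fall 1 and 2 mm from where z = 67 predicts; a raised back would show about 8 mm off. The board is level and seated, so I hand in.

```bash
python3 -c "
from h import *
print(r.sign_off())"
```

```text
the job is handed in; nothing more can be done
None
```

The board dropped into its notches after about 89 mm of pushing and measures level and fully seated, with the jar still standing on it; nothing else was touched, and the job was handed in at about 8 s.

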